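# Unlock the bead cabinet and hold the key turned

## Robot

A 6-joint arm with a two-finger parallel gripper is mounted at the origin on the work surface. World frame = base frame: x ahead of the robot, y to its left, z up, the work surface at z = 0. Lengths are in m, angles in rad, forces in N, time in s.
With the tool pointing down it reaches from about 0.35 to 0.775 m from the base axis. Payload 5.5 kg.
Tool frame: the origin (TCP) lies on the centre line of the jaws, within the pads' length; the fingertips stand tip_reach ahead of it and the grasp point (between the pads) lies 11 mm behind it (tip_reach is the distance from the TCP to the fingertips, in m); z points along the fingers, y is the line along which they close (so a half turn about z gives the same grasp; the last joint's range is limited). The gripper opens to 85 mm and grips with 20 to 120 N. Pads are 22 mm wide; open, the fingers measure 114 mm over their backs; the gripper's body (76 mm by 85 mm) begins 54 mm behind the grasp point. The pads swing forward as they close: fully open they stand 13 mm farther back than shut.
Start: joints at [-1.25, 0.313, 0.046, 1.304, 0, 1.431], TCP at [0.256, -0.515, 0.239] pointing down, gripper open.
Joint ranges: [-2.76, 2.76], [-0.86, 1.69], [-1.03, 1.26], [-2.2, 2.34], [-1.47, 1.5], [-3.14, 3.14]. Speed limits (rad/s): [2.57, 2.57, 3.14, 3.14, 3.14, 3.14].

## Interface

Orientations are given as a 3x3 rotation matrix whose columns are the frame's x, y, z axes.
In Python, from workcell import move_pose, move_straight, move_j, open_jaws, gripper_close, pause, ik, get_state, grab_frame, calibration, Unreachable, job_done, tip_reach gives the robot as it stands. The module is installed in compiled form; this text tells all that it offers. Calls block until the motion is done:
- move_pose(position, orientation): joint-space move of the TCP to a pose.
- move_straight(position, orientation=None, rate=0.15): straight line of the TCP; orientation=None keeps the orientation; rate is the mean speed in m/s.
- move_j(angles): joint-space move.
- open_jaws() and gripper_close(strength=None): open the fingers fully, or close them until they stop; strength is the grip in N (None keeps the last).
- pause(seconds).
- ik(position, orientation): joint angles nearest the present ones, or None.
- get_state(): the state.
- grab_frame(name): name is "scene" or "top"; returns (picture, depth): 420x560x3 uint8, red, green, blue; 420x560 float32, m along the optical axis (not along the pixel's ray), 0 where there is no reading.
- calibration(name): a dict with "fx", "fy", "cx", "cy" (pixels), "dist" ([k1, k2, p1, p2, k3] as OpenCV has them; the pictures are not rectified), "rvec" (rotation vector, rad) and "tvec" (3), from world to camera coordinates, as OpenCV has them. Camera axes: x right, y down, z forward; pixel columns grow to the right and rows downward; lengths in m; the calibration is good to about 2 mm. A picture is of the moment at which its call begins. calibration takes no time and is no camera call.
A pose or a line that the arm cannot do raises Unreachable and nothing moves.
- job_done(): hands the job in; it is judged then, once.
The state is a dict: "time": time; "joints": joint angles; "qvel": joint speeds; "tau": joint torques, N m; "position": TCP position; "orientation": TCP orientation; "force": force on the tool from outside, world axes, zero at the start; "wrist_torque": the same for the moment, N m; "finger_gap": finger opening in m; "grip_force": force on a finger pad.
Only numpy, scipy, OpenCV 4.12 (cv2) and the standard library are available. Lean on these libraries where they do the work, as an engineer would, in place of code of your own. Each camera call takes 0.05 s, during which the arm holds its last target. There are 200 camera calls.

## Task

The parts cabinet is locked: take the key out of the wooden tool block, push it all the way home in the keyway on top of the cabinet, pressing lightly and wiggling it to and fro past the sticky wafers, and turn it a quarter turn clockwise so that the door comes ajar. The lock springs back and draws the door shut again if the key is let go, so finish with the key still gripped and held fully turned; leave the other things on the table where they are.

Things in the scene. Friction and masses are not known exactly. Their poses are not given: they have to be found in the camera images.
- key: Key, 68 mm long, standing blade-down in the tool block; 30 g. Origin at the blade's tip, z up to the head, x across the blade's width. Steel blade 9 mm wide (x), 3 mm thick (y), 30 mm long, the last 4.5 mm a 45 degree V. Above it a black neck 13 x 8 mm, then a flat black head 26 mm wide (x), 10 mm thick (y), z 38 to 68 mm. It works either way round (half a turn about z makes no difference).
- key_shoulder (a point): Middle of the underside of the key's neck, 30 mm above the tip: this shoulder rests on the tool block's top at the start and on the lock's face when the key is home. Axes as the key's.
- key_grip (a point): On the key's axis in its head, 55 mm above the tip, 25 mm above the shoulder: pinch the head here across its 10 mm thickness, fingers pointing down (the tips then clear the block or the lock by 6 mm). Axes as the key's.
- tool_block: Fixed wooden tool block 50 x 150 mm, 42 mm tall; origin at the centre of its underside, z up. The key stands at y = -40 mm, blade 30 mm deep in a loose 5.5 x 11.5 mm slot, long side along the block's y. A bead reamer's grip 11 mm thick stands fixed at y = +55 mm, to 77 mm height.
- cabinet: Fixed grey plastic parts cabinet, 180 mm deep (x), 300 mm wide (y), 200 mm tall; origin at the centre of its underside, its swing door on the -x face.
- keyway_mouth (a point): Centre of the keyway's mouth, on the face of the round steel lock (33 mm across) in the cabinet's flat top: 203 mm above the table, 3 mm above the top. Axes as the cabinet's; does not turn with the plug. The keyway runs straight down, 10.6 mm long along x, 4.6 mm wide along y at the start (0.8 mm play each side of the blade, about 0.2 rad of twist each way), with a 1.5 mm bevel at its mouth.
- wafers (a point): In the keyway's axis 19 mm below its mouth, at the lower of two sticky wafers; the upper is 10 mm down. Straight pushing stalls on each even at 25 N. Rocking the plug 0.15 rad with the key draws the upper aside (clockwise from above) and the lower (anticlockwise); the blade then slips past. Press 5 to 8 N (more binds) and swing the hand 0.5 to 0.7 rad each way, to cover play and give.
- lock (a joint): Turn of the lock's plug in rad: 0 at rest, keyway along the cabinet's x; grows clockwise seen from above. It rocks only 0.3 rad each way until the key is within 2 mm of home, then turns to a stop at 1.57. A spring, 0.01 N m at 0 to 0.06 N m at the stop, turns it back when let go; the key cannot be drawn out while turned. By play and give the hand turns 0.2 to 0.3 rad further than the plug.
- cabinet_door (a joint): Swing door's angle in rad, 0 shut; hinged on the cabinet's +y side. A cam under the plug lets its catch go between 0.7 and 1.3 rad of turn; a sprung pin then pushes the door about 0.03 rad ajar (9 mm at its free edge). If the plug springs back, the cam draws the door shut.
- tweezers: Stainless steel tweezers lying on the table, 135 mm long along x, 16 mm wide, 8 mm tall; leave alone.
- bead_jar: Glass jar with a hard white lid, 68 mm across, 95 mm tall, standing; leave alone.
- bead_scoop: Yellow bead scoop, 120 mm long along x, 36 mm wide, 14 mm tall; leave alone.
- sorting_tray: Shallow white melamine sorting tray with four compartments, 110 x 160 mm, 16 mm tall; leave alone.

How it is judged:
On the way, in this order (a step that is already met when the one before it is completed fails the run):
1. the key is lifted clear of the tool block in the fingers (z of key in the frame of tool_block above 0.047 m and contact force between the fingers and key above 2 N), for 0.2 s.
2. the key is fully home in the keyway before the quarter turn (horizontal distance between key and keyway_mouth below 0.004 m and z of key in the frame of keyway_mouth below -0.0275 m and value of joint lock below 0.5 rad), for 0.1 s.
At the end, for the whole second after the job is handed in: Through the last second the key is in the keyway to within 3.5 mm of home and upright within 0.12 rad, gripped by the fingers (over 2 N), the plug held turned beyond 1.2 rad (69 degrees), and the door ajar by more than 0.015 rad (value of joint lock above 1.2 rad and value of joint cabinet_door above 0.015 rad and horizontal distance between key and keyway_mouth below 0.004 m and z of key in the frame of keyway_mouth below -0.0265 m and angle between key's own z axis and vertical below 0.12 rad and contact force between the fingers and key above 2 N); the arm keeps its last pose, push and grip.
It fails at once if tweezers, jar, scoop or sorting tray moved more than 20 mm (distance of any of tweezers, bead_jar, bead_scoop, sorting_tray from where it was at the start of the episode above 0.02 m).
It also fails if it takes over 72 s, if anything falls off the work surface, if the arm or the gripper's body presses on something with over 40 N, if the wrist force passes 120 N, or if a joint passes its speed limit or range.

## Working session

There is one attempt and no reset: what is moved stays moved. The work goes in short steps, each a Python script; the robot and the scene stay as the last script left them, time stands still between calls to the robot, and variables do not carry over. Pictures are saved under pics/ and viewed, at most 10 in all, crops included, and the job is handed in when it is done.

```bash
mkdir -p pics
cat > h.py <<'E'
import numpy as np, cv2
from workcell import *
def cam(n):
    c=calibration(n);K=np.array([[c['fx'],0,c['cx']],[0,c['fy'],c['cy']],[0,0,1.]])
    R=cv2.Rodrigues(np.array(c['rvec'],float))[0];return K,np.array(c['dist'],float),R,np.array(c['tvec'],float).ravel()
def rays(n,px):
    K,d,R,t=cam(n);u=cv2.undistortPoints(np.array(px,float).reshape(-1,1,2),K,d).reshape(-1,2)
    return -R.T@t,np.c_[u,np.ones(len(u))]@R
def plane(n,px,z):
    o,r=rays(n,px);return o+r*((z-o[2])/r[:,2])[:,None]
def cloud(n,dep):
    h,w=dep.shape;g=np.stack(np.meshgrid(np.arange(w),np.arange(h)),-1).reshape(-1,2)
    o,r=rays(n,g);return (o+r*dep.reshape(-1,1)).reshape(h,w,3)
E
python3 - <<'E'
from h import *
for n in("scene","top"):
    p,d=grab_frame(n);np.savez(f"pics/{n}0.npz",p=p,d=d);cv2.imwrite(f"pics/{n}0.png",p[:,:,::-1]);o,_=rays(n,[[0,0]]);print(n,o,calibration(n))
s=get_state();print(s,tip_reach)
E
```

```text
scene [0.9520053  0.92920642 0.94514076] {'fx': 534.7498280663277, 'fy': 534.7498280663277, 'cx': 273.9742455009038, 'cy': 210.4999747459403, 'dist': array([0.02776959, 0.        , 0.        , 0.        , 0.        ]), 'rvec': array([ 0.59120105,  2.62358792, -1.2657343 ]), 'tvec': array([ 0.49146373, -0.04812198,  1.55537051])}
top [0.46734463 0.01618242 1.19268405] {'fx': 421.9518600153375, 'fy': 421.9518600153375, 'cx': 271.35810136303695, 'cy': 215.57687809839268, 'dist': array([-0.0010207,  0.       ,  0.       ,  0.       ,  0.       ]), 'rvec': array([ 2.20112435, -2.1835544 ,  0.09573001]), 'tvec': array([-0.00623237,  0.55161935,  1.15622029])}
{'time': 0.1, 'joints': array([-1.24960601e+00,  3.13945508e-01,  4.51654899e-02,  1.30362085e+00,
        4.89979300e-06,  1.43118847e+00]), 'qvel': array([ 1.19593571e-03, -1.87965922e-03,  3.54280265e-03, -7.19120163e-04,
        6.50039104e-05, -1.31737155e-03]), 'tau': array([ 1.97537360e-03, -4.81725883e+01,  2.99243689e+01,  1.27546513e-02,
       -1.22795223e-04, -1.96179350e-06]), 'position': array([ 0.25553748, -0.51463379,  0.23851635]), 'orientation': array([[ 8.95697925e-01,  4.44662765e-01, -5.01899742e-04],
       [ 4.44662990e-01, -8.95696658e-01,  1.52403641e-03],
       [ 2.28132323e-04, -1.58825249e-03, -9.99998713e-01]]), 'force': array([ 0.4782869 , -0.10863035, -0.17630813]), 'wrist_torque': array([-0.01090421,  0.03670648,  0.01129961]), 'grip_force': 0.0, 'finger_gap': 0.08548632128262586} 0.008
```

View pics/scene0.png

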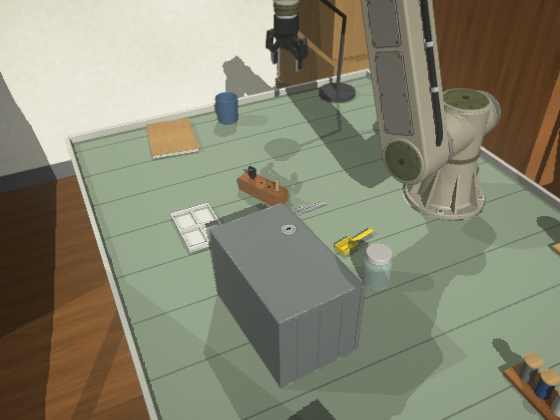

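View pics/top0.png

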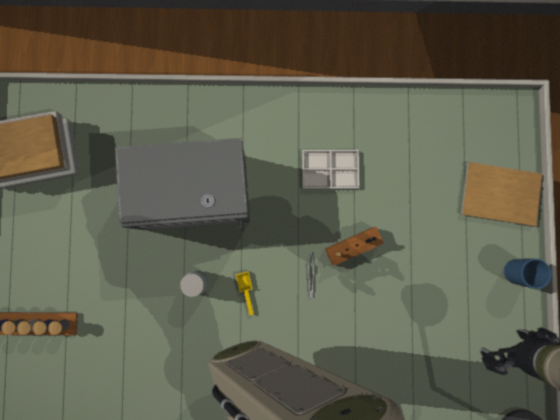

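The scene view shows the cabinet, with its lock at (289,230), and the block at (262,187) with the key at its left end at (251,173). In the top view the lock is at (208,201), the block at (354,246), and the key at about (373,240). Next I'll measure these.

Run:
```python
from h import *
T=np.load("pics/top0.npz");S=np.load("pics/scene0.npz")
def up(a,b,c,d,p,k):return cv2.resize(p[b:d,a:c,::-1],None,fx=k,fy=k,interpolation=cv2.INTER_CUBIC)
a=up(322,220,392,270,T['p'],6);b=up(188,184,228,218,T['p'],6)
c=up(230,160,300,210,S['p'],6);d=up(270,216,310,250,S['p'],6)
im=np.zeros((600,700,3),np.uint8);im[:300,:420]=a;im[:204,440:680]=b;im[300:600,:420]=c;im[300:504,440:680]=d
cv2.imwrite("pics/crops.png",im)
P=cloud("top",T['d']);
m=(P[...,2]>.03)&(P[...,2]<.12);m[:215]=0;m[275:]=0;m[:,:318]=0;m[:,395:]=0
hb=m&(P[...,2]<.05);q=P[hb];print(hb.sum(),np.median(q[:,2]),cv2.minAreaRect(q[:,:2].astype(np.float32)))
k=m&(P[...,2]>.06);n,l,st,ce=cv2.connectedComponentsWithStats(k.astype(np.uint8))
for i in range(1,n):print(st[i],ce[i],P[l==i].mean(0))
mc=(P[...,2]>.19)&(P[...,2]<.21);mc[:120]=0;mc[235:]=0;mc[:,:100]=0;mc[:,260:]=0
q=P[mc];print(mc.sum(),np.median(q[:,2]),cv2.minAreaRect(q[:,:2].astype(np.float32)))
print(plane("top",[[208,201]],.203),plane("scene",[[288.5,230]],.203))
```

```text
957 0.04028130886120285 ((0.47031334042549133, -0.23106899857521057), (0.050304632633924484, 0.15141665935516357), 24.17098617553711)
[365 237  12   6  44] [370.81818182 239.47727273] [ 0.48631714 -0.26539348  0.0755995 ]
[337 252   4   4  14] [338.5        253.71428571] [ 0.44803815 -0.17955269  0.07391255]
10092 0.19946950576263495 ((0.6178887486457825, 0.21622584760189056), (0.19218355417251587, 0.3009476363658905), 4.987128257751465)
[[0.5715778  0.15029181 0.203     ]] [[0.57626943 0.15714647 0.203     ]]
```

View pics/crops.png

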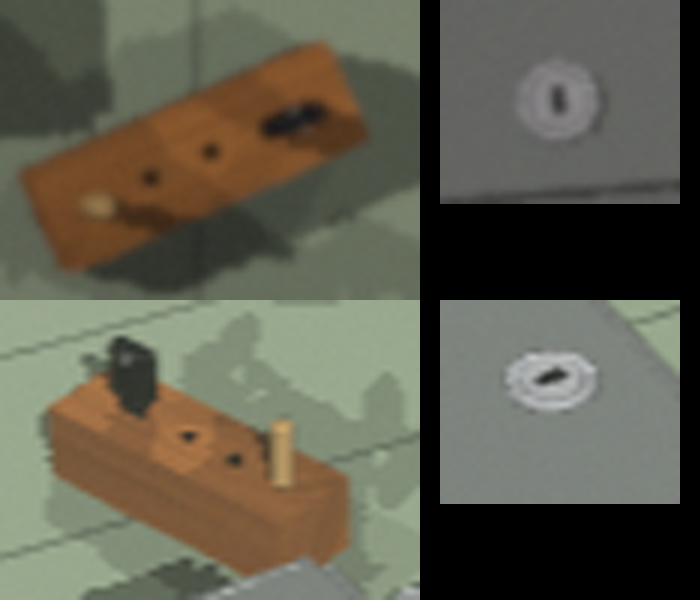

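The crops show the key head along the block's length, with the lock disc and dark slot clear in both views. The two lock rays disagree by several mm, so I'll fit the disc properly.

Run:
```python
from h import *
D={n:np.load(f"pics/{n}0.npz") for n in("top","scene")}
for n,(u,v) in dict(top=(207.5,200.5),scene=(288.3,229.1)).items():
    g=cv2.cvtColor(D[n]['p'],cv2.COLOR_RGB2GRAY);k=8;r=14;x0,y0=int(u)-r,int(v)-r
    G=cv2.resize(g[y0:y0+2*r,x0:x0+2*r],None,fx=k,fy=k,interpolation=cv2.INTER_CUBIC)
    bg=np.median(G);hi=np.percentile(G,97);m=(G>(bg+hi)/2).astype(np.uint8)
    cs,_=cv2.findContours(m,cv2.RETR_EXTERNAL,cv2.CHAIN_APPROX_NONE);c=max(cs,key=cv2.contourArea)
    px=(c.reshape(-1,2)+.5)/k-.5+[x0,y0]
    W=plane(n,px,.203)[:,:2].astype(np.float32);e=cv2.fitEllipse(W);print(n,"disc",e,bg,hi)
    # slot: dark inside disc
    q=np.zeros_like(m);cv2.drawContours(q,[c],-1,1,-1);q=cv2.erode(q,np.ones((25,25),np.uint8))
    s=q*(G<(np.min(G[q>0]).astype(float)+hi)/2);cs,_=cv2.findContours(s.astype(np.uint8),0,1);c=max(cs,key=cv2.contourArea)
    W=plane(n,(c.reshape(-1,2)+.5)/k-.5+[x0,y0],.203)[:,:2]
    print("slot",cv2.minAreaRect(W.astype(np.float32)))
    P=cloud(n,D[n]['d']);z=P[...,2];t=z[(abs(z)<.01)];print("table z",np.median(t))
    mc=(abs(z-.1995)<.006)&(P[...,0]>.4)&(P[...,0]<.85)&(P[...,1]>0)&(P[...,1]<.42)
    nn,l,st,_=cv2.connectedComponentsWithStats(mc.astype(np.uint8));i=1+np.argmax(st[1:,4])
    cs,_=cv2.findContours((l==i).astype(np.uint8),0,1);c=max(cs,key=cv2.contourArea);W=plane(n,c.reshape(-1,2),.2)[:,:2].astype(np.float32)
    print("cab",np.median(z[l==i]),cv2.minAreaRect(W))
    hs=cv2.cvtColor(D[n]['p'],cv2.COLOR_RGB2HSV)
    mb=(abs(z-.041)<.005)&(np.hypot(P[...,0]-.47,P[...,1]+.231)<.1)
    W=plane(n,np.argwhere(mb)[:,::-1],.042)[:,:2].astype(np.float32);print("block",mb.sum(),cv2.minAreaRect(W))
    mk=(z>.055)&(np.hypot(P[...,0]-.486,P[...,1]+.267)<.03)
    print("key",mk.sum(),P[mk].mean(0),P[mk&(z>.076)].mean(0),cv2.minAreaRect(P[mk][:,:2].astype(np.float32)))
```

```text
top disc ((0.573461651802063, 0.15257684886455536), (0.029735442250967026, 0.02999371662735939), 49.800540924072266) 100.0 130.0
slot ((0.5734868049621582, 0.1519404947757721), (0.01006907969713211, 0.0052802362479269505), 1.0591291189193726)
table z -0.000912324387871033
cab 0.19955235482554146 ((0.6172728538513184, 0.21563757956027985), (0.19155840575695038, 0.3003419041633606), 4.997913360595703)
block 910 ((0.4702127277851105, -0.2302229106426239), (0.05020783841609955, 0.15016667544841766), 24.21569061279297)
key 47 [ 0.48618544 -0.26498863  0.07435472] [ 0.48664093 -0.26697926  0.07821635] ((0.4863489866256714, -0.2669477164745331), (0.01052855048328638, 0.02558470331132412), 24.23807144165039)
scene disc ((0.5759680271148682, 0.15292514860630035), (0.0289135929197073, 0.03199684992432594), 136.9748992919922) 130.0 177.0
slot ((0.5748943090438843, 0.15192629396915436), (0.011132200248539448, 0.005940475035458803), 6.8351969718933105)
table z -0.0007485124817045441
cab 0.19952122919974363 ((0.6233305931091309, 0.21870671212673187), (0.18929648399353027, 0.3068303167819977), 5.27436637878418)
block 526 ((0.47501111030578613, -0.22640466690063477), (0.05625533312559128, 0.15583403408527374), 23.735597610473633)
key 68 [ 0.48982392 -0.26341483  0.06918153] [ 0.48956438 -0.26433404  0.07817914] ((0.4890492856502533, -0.26532769203186035), (0.0146922143176198, 0.029430974274873734), 20.509784698486328)
```

```bash
cat >> h.py <<'E'
def ori(yaw,rx=0,ry=0):  # tool down, closing axis y at yaw
    c,s=np.cos(yaw),np.sin(yaw);y=np.array([c,s,0]);z=np.array([0,0,-1.]);return np.c_[np.cross(y,z),y,z]
E
python3 - <<'E'
from h import *
R=ori(np.radians(24.2));k=np.array([.4875,-.2665])
move_pose([*k,.17],R);print(get_state()['joints'].round(3))
move_straight([*k,.056],rate=.08)
gripper_close(60);s=get_state();print(s['finger_gap'],s['grip_force'],s['force'],s['position'])
move_straight([*k,.12],rate=.08);s=get_state();print(s['finger_gap'],s['grip_force'],s['force'])
pause(.3)
L=np.array([.5742,.1522]);yaw=np.radians(95)
move_straight([*k,.30]); move_pose([*L,.30],ori(yaw));s=get_state();print(s['time'],s['joints'].round(3),s['position'],s['force'],s['finger_gap'])
move_straight([*L,.265],rate=.08)
for n in("scene","top"):
    p,d=grab_frame(n);np.savez(f"pics/{n}1.npz",p=p,d=d)
    u,v=(289,229) if n=="scene" else (208,201)
    cv2.imwrite(f"pics/{n}1c.png",cv2.resize(p[v-60:v+25,u-50:u+50,::-1],None,fx=6,fy=6,interpolation=cv2.INTER_CUBIC))
E
```

```text
[-0.646  0.305 -0.136  1.129 -0.     0.504]
0.009237815699100808 59.79470908641815 [-4.25137582 -1.33700251  2.04170327] [ 0.48660038 -0.26687064  0.05595875]
0.008859069137548527 59.55682933330536 [-0.44557821 -0.85926634 -0.5659639 ]
7.8333 [ 0.122  0.345  0.238  1.464 -0.     0.037] [0.57441251 0.15115122 0.29993427] [-0.36843086 -0.4411945  -0.2189189 ] 0.009218009357099863
```

View pics/scene1c.png

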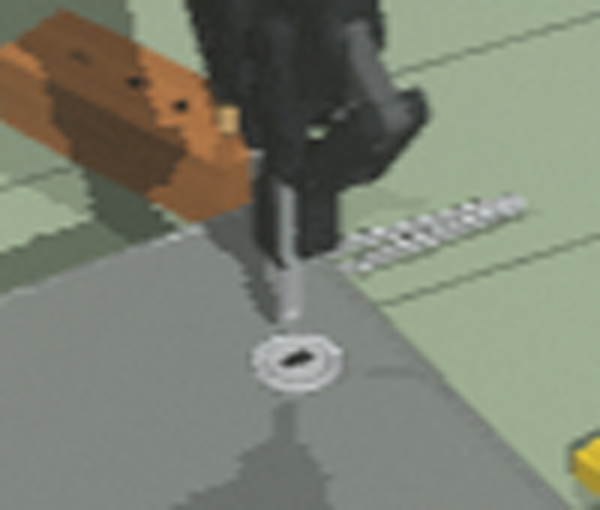

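The key is held upright above the slot. In the crop the tip is at (290,318), which is pixel (287.2,222), and the slot is at (298,358). Now I'll measure the offset between tip and slot within this one view.

Run:
```python
from h import *
print(get_state()['position'],get_state()['time'])
p=np.load("pics/scene1.npz")['p'].astype(int);g=p.mean(2)
print(g[210:232,280:297].astype(int))
K,d,R,t=cam("scene")
s=get_state()['position'];z=s[2]-.044
for z_ in(z,z+.0045,z+.008):print(cv2.projectPoints(np.array([[s[0],s[1],z_]]),cv2.Rodrigues(R)[0],t,K,d)[0].ravel())
tp=plane("scene",[[287.4,222.2]],z)[0]
print("tip",tp,"slot",plane("scene",[[288.4,228.9]],.203)[0])
t1=np.load("pics/top1.npz")['p'];cv2.imwrite("pics/top1c.png",cv2.resize(t1[170:230,170:250,::-1],None,fx=6,fy=6))
```

```text
[0.57456291 0.15208885 0.26570978] 8.525
[[ 86  78  62  47  50  85 130 123  71  50  54  55  52  51  77 124 148]
 [ 87  87  79  68  52  83 130 136  90  50  50  79  94 126 147 149 137]
 [ 88  86  87  94  79  54 118 148 135 107 119 136 130 124 120 121 145]
 [ 87  88  86 112 116  77  92 135 150 139 131 128 127 130 129 148 162]
 [ 86  85  86 113 128 126 140 148 149 139 130 130 127 122 125 125 141]
 [109  86  85 112 126 126 139 148 149 138 132 131 131 128 127 128 127]
 [ 86  85  87  85 107 126 139 149 149 139 130 131 132 130 128 122 123]
 [109  86  86  86 110 127 139 148 149 139 130 130 131 131 130 128 128]
 [110  85  87  87  89 112 138 150 149 140 131 132 130 131 130 130 128]
 [131 110  87  87  88 112 139 147 149 140 129 131 132 131 132 131 131]
 [131 110  87  87  89 110 138 159 159 140 130 130 131 131 131 129 131]
 [132 129 111  86  90 118 154 180 167 137 131 130 131 129 132 130 133]
 [130 130 130 108  87 118 143 147 138 130 129 130 131 129 131 131 130]
 [130 130 130 131 132 131 134 137 133 130 132 129 132 131 130 130 130]
 [130 131 131 130 131 121 121 142 140 135 140 134 131 131 132 132 132]
 [130 129 130 131 177 197 185 185 183 185 188 191 188 159 130 132 131]
 [131 132 158 178 175 175 181 180 182 180 180 175 170 189 165 126 132]
 [130 162 179 168 172 182 181 179 147 104 149 178 176 168 198 183 130]
 [121 160 180 176 180 181 145  78  46  45  58 139 178 154 162 155 121]
 [126 170 166 155 178 143  77  45  80 102 150 181 182 150 158 155 125]
 [122 132 163 159 160 177 159 161 179 180 181 180 172 150 165 155 122]
 [131 144 167 162 148 162 177 180 182 179 179 171 154 172 169 137 121]]
[288.14939746 221.6291564 ]
[288.14308483 219.9863799 ]
[288.13815829 218.70297159]
tip [0.5767977  0.15307315 0.22170978] slot [0.57488978 0.15384413 0.203     ]
```

View pics/top1c.png

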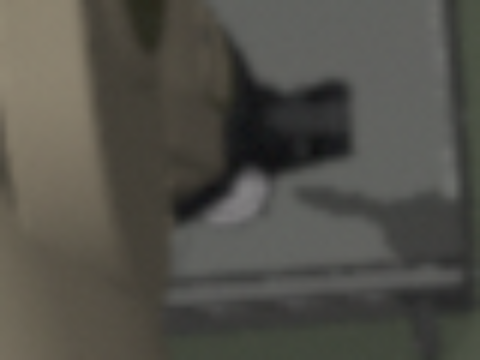

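The top view is blocked by the arm. The scene view puts the tip about 2 mm off in +x, which fits the key sitting off-centre along the pads. I'll correct for that and go down step by step while watching the force.

```bash
cat >> h.py <<'E'
def down(xy,yaw,z,zmin,fmax,step=.0007,v=True,rate=.02):
    while z>zmin:
        z-=step;move_straight([*xy,z],ori(yaw),rate=rate);s=get_state();f=s['force']
        if f[2]>fmax:break
    print("down cmd",round(z,4),"act",s['position'].round(4),"F",f.round(1),"M",s['wrist_torque'].round(2),"t",s['time'],s['finger_gap']);return z
E
python3 - <<'E'
from h import *
xy=np.array([.5724,.1517]);yaw=np.radians(95)
move_straight([*xy,.252],ori(yaw),rate=.05);pause(.2);s=get_state();print(s['position'],s['force'],s['time'])
down(xy,yaw,.252,.234,5)
E
```

```text
[0.57254559 0.15173973 0.25221117] [0.21785122 0.49821421 0.12762361] 9.1417
down cmd 0.2352 act [0.572  0.1516 0.236 ] F [-6.3 -0.8  6.4] M [-0.17  1.44  0.01] t 15.1417 0.008862786944282816
```

The blade is in the keyway and stalled on the upper wafer, with a side load in x. I'll ease that off, then wiggle with a controlled press.

```bash
cat >> h.py <<'E'
def press(xy,yaw,F=6.5,n=4,k=8000.):
    for _ in range(n):
        s=get_state();z=s['position'][2]-F/k
        move_straight([*xy,z],ori(yaw),rate=.03)
    s=get_state();print("yaw",round(np.degrees(yaw)),"z",s['position'].round(4),"F",s['force'].round(1),"M",s['wrist_torque'].round(2),"t",round(s['time'],2));return s
E
python3 - <<'E'
from h import *
xy=np.array([.5717,.1517]);y0=np.radians(95)
press(xy,y0,n=1)
for a in(-.3,-.6):s=press(xy,y0+a,n=2)
for i in range(4):
    z=s['position'][2];s=press(xy,y0-.6,n=2)
    if z-s['position'][2]<3e-4:break
E
```

```text
yaw 95 z [0.5718 0.1516 0.236 ] F [-5.1 -1.3  5.3] M [-0.26  1.22 -0.01] t 15.39
yaw 78 z [0.5721 0.1515 0.2359] F [-4.1 -1.   5. ] M [-0.36  1.05  0.04] t 16.09
yaw 61 z [0.5727 0.1517 0.2359] F [-1.7 -0.5  5.7] M [-0.25  0.45  0.08] t 16.79
yaw 61 z [0.5728 0.1517 0.2359] F [-1.1 -1.1  4.7] M [-0.17  0.44  0.04] t 17.29
```

```bash
cat >> h.py <<'E'
S=np.array([.5733,.1517]);E_=.0022;Y0=np.radians(95)
def c(yaw,S=S,e=E_):return S+e*ori(yaw)[:2,0]
E
python3 - <<'E'
from h import *
press(c(Y0),Y0,n=1)
for a in(-.35,-.7,-.35,0,.35,.7,.35,0,-.35,-.7):
    s=press(c(Y0+a),Y0+a,F=7,n=1 if abs(a)<.5 else 2)
    if s['position'][2]<.233:break
E
```

```text
yaw 95 z [0.5717 0.1511 0.2357] F [-1.7 -1.5  6.1] M [-0.42  0.68 -0.02] t 18.04
yaw 75 z [0.572  0.1516 0.2357] F [-2.7 -2.4  6. ] M [-0.61  0.58  0.01] t 18.54
yaw 55 z [0.5716 0.1521 0.2356] F [-4.7 -3.   7.1] M [-0.96  1.05  0.06] t 19.29
yaw 75 z [0.5718 0.1514 0.2354] F [-2.5 -2.6  4.8] M [-0.77  0.62 -0.02] t 19.79
yaw 95 z [0.5714 0.1514 0.2344] F [-1.6 -2.2  1.7] M [-0.3   0.36  0.01] t 20.29
yaw 115 z [0.5716 0.1501 0.234 ] F [-2.3 -4.6  5.4] M [-1.07  0.54 -0.03] t 20.79
yaw 135 z [0.5722 0.1498 0.2328] F [-0.9 -4.9  5.4] M [-1.21  0.37 -0.09] t 21.54
```

```bash
sed -i 's/^S=.*/S=np.array([.5730,.1513]);E_=.0020;Y0=np.radians(95)/' h.py
python3 - <<'E'
from h import *
for a in(.6,.3,0,-.35,-.65,-.35,0,.35,.65,.35,0,-.35,-.65):
    s=press(c(Y0+a),Y0+a,F=7,n=1 if abs(a)<.5 else 2)
    if s['position'][2]<.2185:break
E
```

```text
yaw 129 z [0.5719 0.1499 0.2324] F [-2.1 -3.9  7.6] M [-1.15  0.51 -0.08] t 22.04
yaw 112 z [0.5714 0.1508 0.2313] F [-0.1 -2.4  1.8] M [-0.56 -0.03 -0.04] t 22.49
yaw 95 z [0.5714 0.1508 0.2304] F [ 1.6 -5.4  2.6] M [-1.06 -0.26 -0.02] t 22.94
yaw 75 z [0.5711 0.1515 0.2295] F [-0.3 -4.9  2.1] M [-1.22 -0.06 -0.01] t 23.44
yaw 58 z [0.5711 0.1517 0.2293] F [-2.1 -7.1  7. ] M [-1.5   0.41  0.13] t 24.14
yaw 75 z [0.5708 0.1517 0.2283] F [-0.4 -4.3  2.7] M [-1.16  0.27  0.01] t 24.59
yaw 95 z [0.5706 0.1512 0.2275] F [-2.4 -4.6  2.9] M [-0.99  0.4  -0.02] t 25.09
yaw 115 z [0.5713 0.15   0.2273] F [-1.9 -6.4  6. ] M [-1.41  0.53 -0.11] t 25.59
yaw 132 z [0.5717 0.1496 0.2268] F [-2.  -6.3  6.8] M [-1.38  0.49 -0.14] t 26.29
yaw 115 z [0.5715 0.1506 0.2261] F [-0.3 -4.2  4. ] M [-0.86  0.1  -0.09] t 26.74
yaw 95 z [0.5713 0.1512 0.2251] F [ 0.9 -3.5  2.2] M [-0.76 -0.3   0.02] t 27.24
yaw 75 z [0.5711 0.1512 0.2246] F [ 0.2 -5.7  4.6] M [-1.33  0.03 -0.05] t 27.74
yaw 58 z [0.5712 0.1516 0.2246] F [-0.5 -7.7  7. ] M [-1.46  0.39  0.12] t 28.44
```

Moving down well, and both wafers look passed. I'll shift y to relieve the side load and go on home.

```bash
sed -i 's/^S=.*/S=np.array([.5729,.1507]);E_=.0020;Y0=np.radians(95)/' h.py
python3 - <<'E'
from h import *
zz=1
for a in(-.35,0,.35,.6,.35,0,-.35,-.6,-.3,0):
    s=press(c(Y0+a),Y0+a,F=7,n=2)
    if s['position'][2]<.218:break
E
```

```text
yaw 75 z [0.5709 0.1512 0.2233] F [-0.3 -3.7  5.5] M [-0.9   0.28  0.02] t 29.14
yaw 95 z [0.5707 0.151  0.2209] F [-1.3  0.1  1.1] M [-0.02  0.22 -0.02] t 29.89
yaw 115 z [0.5712 0.1498 0.2193] F [-1.5 -2.7  2.6] M [-0.34  0.26 -0.02] t 30.64
yaw 129 z [0.5715 0.1494 0.2191] F [-2.1 -1.7  7.1] M [-0.36  0.43 -0.14] t 31.29
yaw 115 z [0.5712 0.1499 0.2171] F [-0.5 -0.2  1.9] M [-0.08 -0.12 -0.  ] t 31.94
```

Run:
```python
from h import *
for a in(0,0,0,0):s=press(c(Y0+a),Y0+a,F=8,n=1)
pause(.2);s=get_state();print(s['position'],s['force'],s['finger_gap'],s['grip_force'])
```

```text
yaw 95 z [0.5712 0.1506 0.217 ] F [-0.7 -1.3  6.3] M [-0.18  0.19 -0.01] t 32.44
yaw 95 z [0.5712 0.1506 0.217 ] F [-0.7 -0.8  7.1] M [-0.15  0.25 -0.01] t 32.69
yaw 95 z [0.5712 0.1506 0.217 ] F [-1.3 -0.6  7.7] M [-0.2   0.25 -0.01] t 32.94
yaw 95 z [0.5712 0.1506 0.217 ] F [-0.9 -0.7  6.8] M [-0.13  0.22 -0.01] t 33.19
[0.57115811 0.15059796 0.21704075] [-0.41831136 -1.18229444  6.71844516] 0.009296729502446949 60.29971361160278
```

The key is firm at z = 0.2170, exactly home. Now for the turn.

Run:
```python
from h import *
for a in np.arange(-.2,-1.85,-.2).tolist()+[-1.85]:
    y=Y0+a;move_straight([*c(y),.2163],ori(y),rate=.03);s=get_state()
    print(round(a,2),s['position'].round(4),"F",s['force'].round(1),"M",s['wrist_torque'].round(2),round(s['time'],2),s['joints'][5].round(2))
pause(.5);s=get_state();print(s['force'],s['wrist_torque'],s['finger_gap'],s['grip_force'])
for n in("scene","top"):
    p,d=grab_frame(n);np.savez(f"pics/{n}2.npz",p=p,d=d)
p=np.load("pics/top2.npz")['p'];q=np.load("pics/top0.npz")['p']
cv2.imwrite("pics/door.png",cv2.resize(np.vstack([q[195:240,110:260,::-1],p[195:240,110:260,::-1]]),None,fx=5,fy=5,interpolation=cv2.INTER_CUBIC))
```

```text
-0.2 [0.5712 0.1508 0.2171] F [-0.2 -0.9  5.5] M [-0.3   0.14  0.04] 33.74 0.24
-0.4 [0.5712 0.151  0.2171] F [-0.8 -1.6  5.9] M [-0.47  0.23  0.03] 34.09 0.44
-0.6 [0.5714 0.1513 0.2171] F [-0.5 -1.5  5.8] M [-0.53  0.15 -0.02] 34.44 0.64
-0.8 [0.5716 0.1515 0.2171] F [ 0.6 -1.8  5.2] M [-0.54  0.18  0.06] 34.79 0.84
-1.0 [0.5719 0.1517 0.217 ] F [-1.9 -3.7  7. ] M [-0.63  0.18  0.02] 35.14 1.04
-1.2 [0.5722 0.1519 0.2171] F [-1.5 -2.1  6.2] M [-0.64  0.17  0.07] 35.49 1.24
-1.4 [0.5725 0.152  0.2171] F [-1.1 -3.3  6.9] M [-0.66  0.29  0.03] 35.84 1.44
-1.6 [0.5729 0.1519 0.217 ] F [-1.1 -3.7  6.1] M [-0.73  0.23  0.02] 36.19 1.64
-1.8 [0.5732 0.1519 0.2171] F [-1.1 -4.2  6.2] M [-0.77  0.27  0.09] 36.54 1.84
-1.85 [0.5733 0.1519 0.217 ] F [-0.7 -4.7  7.4] M [-0.77  0.33  0.07] 36.79 1.89
[-1.10845285 -2.86270122  6.72074128] [-0.76594063  0.29814797  0.10499993] 0.00936088312307964 60.245633125305176
```

View pics/door.png

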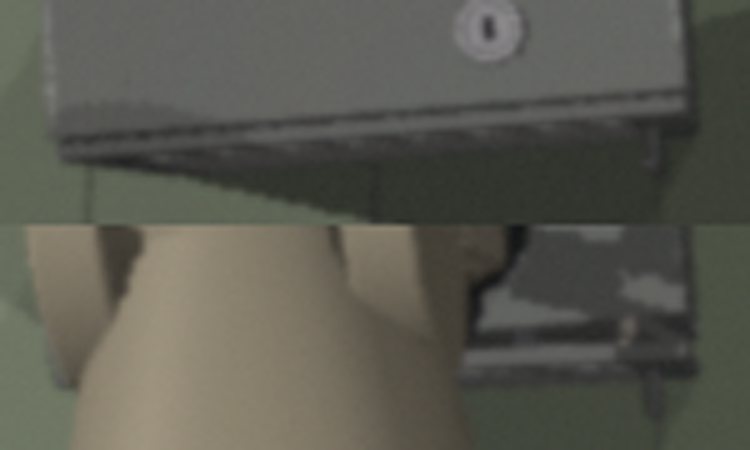

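The lower half shows the door's free edge, at right, standing away from the cabinet: the dark gap at about (640,330) is wider and the pin is visible. The torque matches the plug being at its stop, so I'm handing in.

```bash
python3 -c "
from h import *
print(job_done())"
```

```text
the job is handed in; nothing more can be done
None
```

I handed the job in at about 37 s with the key fully home, turned to what the torque suggests is its stop and still gripped at about 60 N; the last picture shows the door ajar, but the hand-in call gave no verdict.

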